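# Put the cover-glass carton away in the bench drawer

### The job

Put the flat carton of cover glasses away: lay it flat on the floor of the open upper drawer of the small drawer unit, setting it down rather than dropping it in, then slide the drawer fully shut. Leave the slide box and the timer where they are.

Things in the scene. Friction and masses are not known exactly. Their poses are not given: they have to be found in the camera images.
- pack_mid (a point): Centre (half-way up) of the carton to put away: a flat, plain pale cardboard carton, 47 x 100 x 14 mm, about 30 g, lying flat on the worktop; the thinnest of the three boxy things in front of the centrifuge. Its x axis runs across the 47 mm width (grasp across this), y along the 100 mm length, z up.
- slide_box_mid (a point): Centre (17.5 mm above the worktop) of a bystander to be left alone: a closed plastic box for microscope slides, 66 x 98 x 35 mm (x, y, z).
- timer_mid (a point): Centre (10 mm above the worktop) of a bystander to be left alone: a small lab timer with a display and push buttons, 55 x 62 x 22 mm (x, y, z).
- unit: The small drawer unit, a grey box 250 deep (x) x 200 wide (y) x 132 mm high with white fronts, fixed on the worktop left of the centrifuge; origin under its centre, x to its back, z up. Upper drawer open towards the robot; the lower one is fixed shut and plays no part. A roll and two vials stand fixed on the back of its top. The top covers the drawer from 111 mm in front of the origin (x = -0.111) backwards.
- drawer_floor (a point): Centre of the upper drawer's inner floor, on the floor's surface, 77 mm above the worktop; moves with the drawer. x points the way it shuts, y left, z up. Inside 210 mm long (x) and 164 mm wide (y); side walls 33 mm and front 54 mm above the floor. With the drawer open by q metres, x from -0.105 to q - 0.110 is uncovered; the rest is under the unit's top.
- drawer_pull (a point): Middle of the outermost face of the upper drawer's pull, a metal lip 120 mm wide and 14 mm high standing 14 mm out from the front near its top edge; 39 mm above the drawer's floor (116 mm above the worktop), 138 mm in front of drawer_floor, same axes. Push it along +x to shut the drawer; the space before and below it is free.
- drawer (a joint): How far the upper drawer is open, in m: 0 fully shut against its stop, 0.18 fully open; it starts 0.150 to 0.175 open. It slides on plain runners with about 1 to 2 N of friction, has no spring or latch and stays where it is left.
Things that resemble listed ones, but are neither listed nor needed, are in the scene too. Of the things like the part that bears pack_mid, leave any that is purple or turquoise; of the rest the larger one is meant.

How it is judged:
By the outcome, as a careful person would: the job done as asked, in the order asked, and still so for the second after the job is handed in, with the robot touching nothing.
It also fails if it takes over 56 s, if anything falls off the work surface, if the arm or the gripper's body presses on something with over 40 N, if the wrist force passes 120 N, or if a joint passes its speed limit or range.

### The arm

A 6-joint arm with a two-finger parallel gripper is mounted at the origin on a cart in front of the work surface, level with it; the furniture and walls round the work are solid. World frame = base frame: x ahead of the robot, y to its left, z up, the work surface at z = 0. Lengths are in m, angles in rad, forces in N, time in s.
With the tool pointing down it reaches from about 0.325 to 0.875 m from the base axis. Payload 4.4 kg.
Tool frame: the origin (TCP) lies at the very end of the fingers, on their centre line; the grasp point (between the pads) lies 19 mm behind it; z points along the fingers, y is the direction in which the jaws open and shut (so a half turn about z gives the same grasp; the last joint's range is limited). The gripper opens to 85 mm and grips with 20 to 120 N. Pads are 22 mm wide; open, the fingers measure 114 mm over their backs; the gripper's body (76 mm by 85 mm) begins 54 mm behind the grasp point. The pads swing forward as they close: fully open they stand 13 mm farther back than shut.
Start: joints at [-1.258, 0.207, 1.542, -0, 1.393, -0.15], TCP at [0.257, -0.515, 0.231] pointing down, gripper open.
Joint ranges: [-2.73, 2.73], [-0.86, 2.22], [0.23, 2.46], [-1.11, 4.25], [0.08, 2.63], [-2.82, 2.82]. Speed limits (rad/s): [2.79, 2.79, 3.14, 3.14, 3.14, 3.14].

### API

Orientations are given as a rotation vector (axis times angle).
In Python, from rig import env gives the robot as it stands.
- The arm moves only by the tool drive_tool, never from a script. Its argument "series" is a list of rows, each a list of 7 numbers: the turn, a rotation vector about the tool's x, y, z in rad, then the shift along the tool's x, y, z in mm, then the finger opening in mm, from 0 to 85.4. A call has 1 to 8 rows; each row shifts and turns the commanded pose from where the row before left it, along the tool's axes as they then stand; what a row does not reach is not made up. A row lasts 1/12 s, in which the tool goes at most 41.7 mm and 7.16 degrees, less where a joint would pass 70% of its speed; a pose out of reach is approached as far as the arm can. A call is refused whole if a number of a shift passes 41.7 or a number of a turn 0.125, either way. A call with a gripper value outside its range is refused whole. The fingers move at their own pace and stop on an object; the grip force is fixed at half the most. Time passes only in rows, so rows that do not move let the fingers close. It gives the time, the measured TCP pose, the force and the opening at its end, in the units of the state.
- env.get_state(): the state, without advancing time (a new reading comes with each control period).
- env.capture(name): name is "scene" or "side" or "wrist"; returns (picture, depth): 480x640x3 uint8, blue, green, red; 480x640 float32, m along the optical axis (not along the pixel's ray), 0 where there is no reading.
- env.calibration(name): a dict with "camera_matrix" (3x3 intrinsics, pixels), "rvec" (rotation vector, rad) and "tvec" (3), from world to camera coordinates, as OpenCV has them. Camera axes: x right, y down, z forward; pixel columns grow to the right and rows downward; lengths in m; the calibration is good to about 2 mm. A picture is of the moment at which its call begins: read the wrist's pose just before it. calibration takes no time and is no camera call; for the wrist camera it gives the pose at the moment of the call.
- env.job_done(): hands the job in, once; it reports no verdict.
Trained networks look in the newest picture that a camera, given by its name, has taken for a name from the list of things; names that differ only in an ending like _2 or _b are one class to them, and where a whole thing is asked for, a point or a joint stands for the part that bears it (a point fixed in the world has none). Each returns a list of dicts, best first, with "conf" (0 to 1); they miss things now and then, are a little off and sometimes report something else, mostly with a low value. They report only what shows in the picture. A call takes as long as a camera call. They do not tell look-alikes from the thing itself.
- env.outline_of(camera, label): "mask" (480x640 bool, what is visible of it) and "extent" ([left, top, right, bottom] in pixels, round what is visible of it).
- env.tip_of(camera, label): "uv" ([column, row] in pixels: a listed point, or the origin of a listed thing).
The state is a dict: "time_s": time; "qpos": joint angles; "qvel": joint speeds; "joint_torque": joint torques, N m; "tcp_pos": TCP position; "tool_rot": TCP orientation; "contact_force": force on the tool from outside, world axes, zero at the start; "wrist_torque": the same for the moment, N m; "grip_width": opening from 0.0 (shut) to 1.0 (fully open).
Only numpy, scipy, OpenCV 4.12 (cv2) and the standard library are available. Lean on these libraries where they do the work, as an engineer would, in place of code of your own. Each camera call takes 0.05 s, during which the arm holds its last target.

## Working session

There is one attempt and no reset: what is moved stays moved. The work goes in short steps, Python scripts to look and compute and a tool call to move; the robot and the scene stay as the last step left them, time stands still between calls to the robot, and variables do not carry over. Pictures are saved under pics/ and viewed, and the job is handed in when it is done.

Besides the shell and the picture viewer there is one more tool, called after ">>>" by a JSON object that holds its "fn" and its "kwargs". drive_tool: Moves the arm, as the interface text tells. Its arguments: {"type":"object","properties":{"series":{"type":"array"}},"required":["series"]}

```bash
mkdir -p pics; ls; cat > h.py <<'E'
import numpy as np,cv2
from rig import env
from scipy.spatial.transform import Rotation as R
def cal(n):
    c=env.calibration(n);return np.array(c["camera_matrix"]),cv2.Rodrigues(np.array(c["rvec"],float))[0],np.array(c["tvec"],float).ravel()
def pts(mask,d,n,C=None):
    K,Rm,t=C or cal(n);v,u=np.nonzero(mask&(d>0));z=d[v,u]
    p=np.stack([(u-K[0,2])/K[0,0]*z,(v-K[1,2])/K[1,1]*z,z],1)
    return (p-t)@Rm
def ray(uv,n,z,C=None):
    K,Rm,t=C or cal(n);r=np.array([(uv[0]-K[0,2])/K[0,0],(uv[1]-K[1,2])/K[1,1],1])@Rm
    o=-Rm.T@t;return o+r*(z-o[2])/r[2]
E
python3 - <<'E'
from h import *
for n in ["scene","side"]:
    C=cal(n);im,d=env.capture(n);cv2.imwrite(f"pics/{n}0.png",im);np.save(f"{n}d.npy",d)
    print(n,"cam at",(-C[1].T@C[2]).round(3))
    for l in ["pack_mid","slide_box_mid","timer_mid","unit"]:
        for o in env.outline_of(n,l)[:3]:
            p=pts(o["mask"],d,n);print(l,round(o["conf"],2),np.round(o["extent"]),np.percentile(p,[2,50,98],axis=0).round(3).tolist() if len(p) else 0)
    for l,z in [("pack_mid",.007),("drawer_floor",.077),("drawer_pull",.116),("unit",0)]:
        for o in env.tip_of(n,l)[:3]: print("tip",l,round(o["conf"],2),np.round(o["uv"]),ray(o["uv"],n,z).round(3))
print(env.get_state())
E
```

```text
pics
scene cam at [-0.875  0.814  0.84 ]
pack_mid 0.78 [179. 316. 220. 337.] [[0.417, 0.286, -0.002], [0.46, 0.328, 0.012], [0.521, 0.368, 0.017]]
pack_mid 0.58 [322. 283. 358. 296.] [[0.414, -0.142, 0.001], [0.445, -0.097, 0.012], [0.48, -0.054, 0.017]]
slide_box_mid 0.72 [286. 289. 329. 314.] [[0.386, -0.02, -0.002], [0.401, 0.033, 0.029], [0.487, 0.076, 0.037]]
slide_box_mid 0.51 [168. 256. 264. 316.] [[0.398, 0.172, 0.072], [0.504, 0.266, 0.088], [0.646, 0.356, 0.131]]
unit 0.62 [130. 216. 262. 316.] [[0.401, 0.178, 0.019], [0.617, 0.295, 0.109], [0.806, 0.376, 0.181]]
tip pack_mid 0.97 [336. 284.] [ 0.478 -0.104  0.007]
tip pack_mid 0.88 [198. 326.] [0.469 0.327 0.007]
tip drawer_floor 0.59 [211. 284.] [0.54  0.258 0.077]
tip drawer_pull 0.58 [236. 292.] [0.398 0.251 0.116]
tip unit 0.95 [185. 287.] [ 0.706  0.272 -0.   ]
side cam at [ 0.489 -1.335  0.668]
pack_mid 0.95 [274. 253. 306. 274.] [[0.417, -0.158, 0.001], [0.453, -0.118, 0.011], [0.488, -0.065, 0.015]]
pack_mid 0.71 [265. 307. 282. 330.] [[0.396, -0.406, -0.001], [0.417, -0.375, 0.009], [0.436, -0.329, 0.011]]
pack_mi
[... 824 characters left out ...]
287.] [ 0.431 -0.414  0.116]
{'time_s': 0.9, 'qpos': array([-1.25848108e+00,  2.06565607e-01,  1.54148813e+00, -2.51274595e-06,
        1.39352614e+00, -1.50537540e-01]), 'qvel': array([-0.00087661, -0.00085921,  0.00105078, -0.00105228,  0.00041196,
        0.00033721]), 'joint_torque': array([ 8.05708696e-04, -3.83035219e+01, -2.91979104e+01, -8.37392781e-05,
        4.93171865e-04,  8.69509691e-07]), 'tcp_pos': array([ 0.25670922, -0.51451616,  0.23130686]), 'tool_rot': array([ 3.05782573e+00,  7.20572644e-01, -2.25092056e-06]), 'contact_force': array([-0.22604849, -0.11286343, -0.32773682]), 'wrist_torque': array([-0.02741882,  0.02566451, -0.05908286]), 'grip_width': 0.9952224945964004}
```

```bash
python3 - <<'E'
import cv2
a=cv2.imread("pics/scene0.png")[190:390,110:410];b=cv2.imread("pics/side0.png")[140:400,200:460]
cv2.imwrite("pics/scene0c.png",cv2.resize(a,None,fx=2.6,fy=2.6,interpolation=2));cv2.imwrite("pics/side0c.png",cv2.resize(b,None,fx=2.3,fy=2.3,interpolation=2))
E
```

```text
(no output)
```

View pics/scene0c.png

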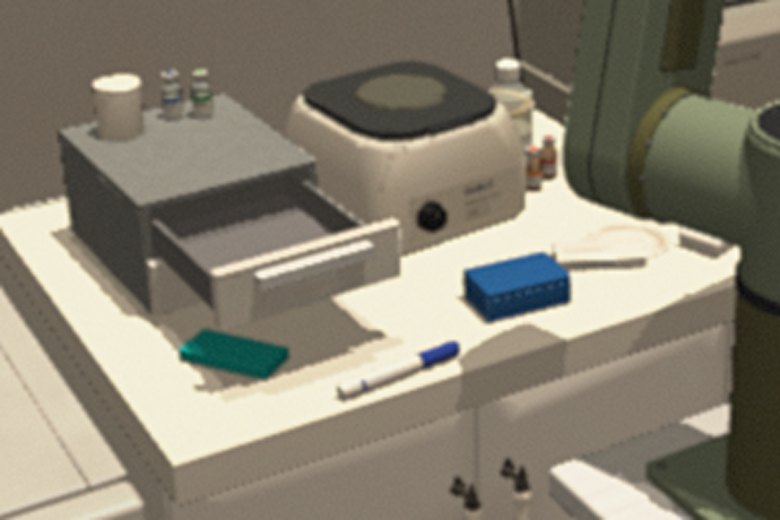

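View pics/side0c.png

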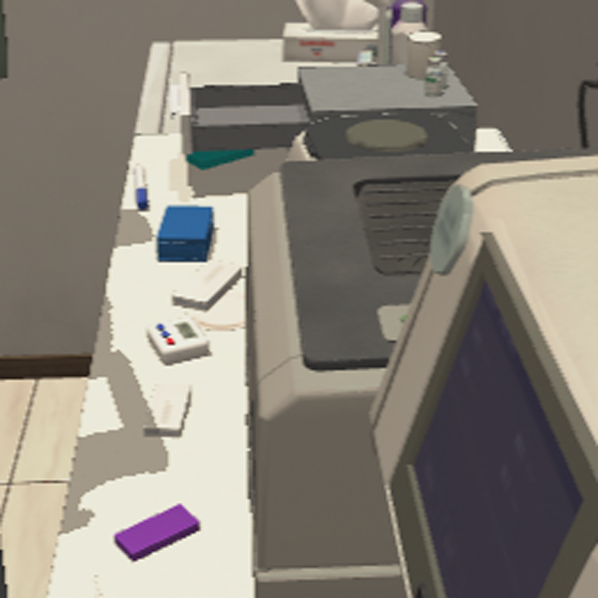

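View pics/scene0.png

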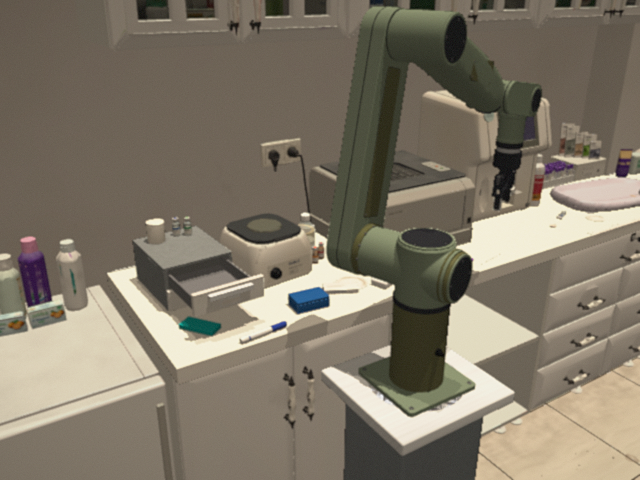

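The pictures show the slide box (blue), the timer, and a pale carton between them at side (290,261). A second, smaller pale carton is at (273,316). The turquoise and purple ones are decoys. The upper drawer is open. Next I'll fit the carton and unit geometry from the depth images.

```bash
python3 - <<'E'
from h import *
def rect(p):
    r=cv2.minAreaRect((p[:,:2]*1000).astype(np.float32));return [np.round(x,1) for x in r]
for n in ["side","scene"]:
    d=np.load(f"{n}d.npy");a=np.ones(d.shape,bool);p=pts(a,d,n)
    def box(x0,x1,y0,y1,z0,z1,src=p):
        return src[(src[:,0]>x0)&(src[:,0]<x1)&(src[:,1]>y0)&(src[:,1]<y1)&(src[:,2]>z0)&(src[:,2]<z1)]
    for nm,b in dict(cartA=(.38,.54,-.18,-.035,.009,.02),cartB=(.38,.5,-.43,-.31,.006,.02),timer=(.38,.5,-.3,-.2,.012,.03),slide=(.36,.52,-.05,.1,.026,.045),top=(.5,.9,.1,.45,.125,.138),floor=(.40,.60,.15,.37,.070,.083)).items():
        q=box(*b)
        if len(q)>20: print(n,nm,len(q),rect(q),"z",np.percentile(q[:,2],[5,50,95]).round(4),q.min(0).round(3),q.max(0).round(3))
E
```

```text
side cartA 299 [array([ 454. , -104.4]), array([106.7,  49.8]), np.float64(63.5)] z [0.0095 0.0117 0.014 ] [ 0.412 -0.161  0.009] [ 0.494 -0.056  0.016]
side cartB 322 [array([ 443.9, -370.6]), array([82.4, 93.5]), np.float64(81.8)] z [0.0069 0.0089 0.0108] [ 0.395 -0.409  0.006] [ 0.495 -0.325  0.016]
side timer 291 [array([ 421.6, -241. ]), array([53.7, 61.9]), np.float64(20.9)] z [0.014  0.0176 0.0207] [ 0.387 -0.278  0.012] [ 0.456 -0.205  0.023]
side slide 329 [array([424.6,  20.6]), array([105.4,  65. ]), np.float64(84.1)] z [0.0286 0.0323 0.0347] [ 0.388 -0.031  0.026] [0.457 0.075 0.036]
side top 1253 [array([711.1, 268.2]), array([236.3, 215.4]), np.float64(2.6)] z [0.1268 0.1294 0.1318] [0.59  0.159 0.125] [0.832 0.376 0.138]
side floor 638 [array([509.1, 257.7]), array([181.8, 201.8]), np.float64(0.1)] z [0.0721 0.0749 0.0819] [0.418 0.157 0.07 ] [0.6   0.359 0.083]
scene cartA 282 [array([452.9, -99.5]), array([102.5,  59.4]), np.float64(67.1)] z [0.0098 0.0127 0.0161] [ 0.41  -0.153  0.009] [ 0.498 -0.046  0.018]
scene timer 50 [array([ 409.1, -210.4]), array([57.8, 16.7]), np.float64(19.8)] z [0.0129 0.0163 0.021 ] [ 0.384 -0.227  0.013] [ 0.436 -0.2    0.022]
scene slide 466 [array([423.5,  25.7]), array([100.8,  71.7]), np.float64(83.9)] z [0.0281 0.0332 0.0364] [ 0.384 -0.024  0.026] [0.462 0.078 0.039]
scene top 2502 [array([709.2, 238.6]), array([250.8, 272.9]), np.float64(1.1)] z [0.127  0.1306 0.1341] [0.584 0.1   0.125] [0.835 0.377 0.138]
scene floor 1089 [array([505.1, 265.8]), array([198.9, 197. ]), np.float64(2.7)] z [0.0722 0.076  0.0812] [0.403 0.163 0.07 ] [0.6   0.369 0.083]
```

```bash
python3 - <<'E'
from h import *
P=[]
for n in ["side","scene"]:
    d=np.load(f"{n}d.npy");P.append(pts(np.ones(d.shape,bool),d,n))
    p=P[-1]
    for y0 in np.arange(-.6,.4,.1):
        q=p[(p[:,1]>y0)&(p[:,1]<y0+.1)&(p[:,2]>.05)&(p[:,2]<.5)&(p[:,0]>.3)&(p[:,0]<.9)]
        if len(q)>5: print(n,round(y0,1),"minx %.3f"%np.percentile(q[:,0],1),"zmax %.3f"%q[:,2].max(),len(q))
# unit edges: long edges from scene top points
for n,p in zip(["side","scene"],P):
    q=p[(p[:,2]>.122)&(p[:,2]<.139)&(p[:,0]>.56)&(p[:,0]<.85)&(p[:,1]>.13)&(p[:,1]<.4)]
    # left and front edges
    for x0 in np.arange(.6,.82,.03):
        s=q[(q[:,0]>x0)&(q[:,0]<x0+.03)];
        if len(s)>5: print(n,"x%.3f"%x0,s[:,1].min().round(3),s[:,1].max().round(3))
    for y0 in np.arange(.15,.38,.03):
        s=q[(q[:,1]>y0)&(q[:,1]<y0+.03)];
        if len(s)>5: print(n,"y%.3f"%y0,s[:,0].min().round(3),s[:,0].max().round(3))
E
```

```text
side -0.6 minx 0.496 zmax 0.470 2008
side -0.5 minx 0.496 zmax 0.244 1883
side -0.4 minx 0.497 zmax 0.248 2007
side -0.3 minx 0.497 zmax 0.303 612
side -0.2 minx 0.895 zmax 0.303 59
side -0.1 minx 0.580 zmax 0.154 495
side -0.0 minx 0.564 zmax 0.155 751
side 0.1 minx 0.416 zmax 0.145 1236
side 0.2 minx 0.403 zmax 0.192 1132
side 0.3 minx 0.413 zmax 0.192 1118
scene -0.6 minx 0.493 zmax 0.254 1964
scene -0.5 minx 0.492 zmax 0.247 1470
scene -0.4 minx 0.493 zmax 0.252 1176
scene -0.3 minx 0.498 zmax 0.304 1545
scene -0.2 minx 0.650 zmax 0.305 410
scene -0.1 minx 0.559 zmax 0.154 1138
scene -0.0 minx 0.539 zmax 0.159 1975
scene 0.1 minx 0.413 zmax 0.148 2205
scene 0.2 minx 0.397 zmax 0.191 3187
scene 0.3 minx 0.400 zmax 0.195 3337
side x0.600 0.162 0.367
side x0.630 0.159 0.365
side x0.660 0.162 0.366
side x0.690 0.167 0.376
side x0.720 0.163 0.37
side x0.750 0.164 0.363
side x0.780 0.164 0.28
side x0.810 0.167 0.365
side y0.150 0.598 0.83
side y0.180 0.597 0.832
side y0.210 0.596 0.829
side y0.240 0.594 0.828
side y0.270 0.593 0.828
side y0.300 0.591 0.825
side y0.330 0.59 0.826
side y0.360 0.591 0.824
scene x0.600 0.17 0.371
scene x0.630 0.171 0.371
scene x0.660 0.173 0.374
scene x0.690 0.172 0.374
scene x0.720 0.131 0.376
scene x0.750 0.175 0.376
scene x0.780 0.177 0.378
scene x0.810 0.179 0.378
scene y0.150 0.596 0.829
scene y0.180 0.592 0.834
scene y0.210 0.594 0.835
scene y0.240 0.59 0.831
scene y0.270 0.587 0.828
scene y0.300 0.585 0.767
scene y0.330 0.584 0.83
scene y0.360 0.584 0.832
```

>>> {"fn": "drive_tool", "kwargs": {"series": [[0,0,0,30,-23.5,0,85],[0,0,0,30,-23.5,0,85],[0,0,0,30,-23.5,0,85],[0,0,0,30,-23.5,0,85],[0,0,0,30,-23.5,0,85],[0,0,0,30,-23.5,0,85]]}}

```text
time_s: 1.4
tcp_pos: [0.3552, -0.3064, 0.2314]
tool_rot: [3.058, 0.719, 0.001]
contact_force: [1.0, -0.9, 0.1]
grip_width: 0.997
```

>>> {"fn": "drive_tool", "kwargs": {"series": [[0,0,0,30,-23,0,85],[0,0,0,30,-23,0,85],[0,0,0,30,-23,0,85],[0,0,0,30,-23,0,85],[0,0,0,30,-23,0,85],[0,0,0,30,-23,0,85],[0,0,-0.11,0,0,0,85],[0,0,-0.11,0,0,0,85]]}}

```text
time_s: 2.07
tcp_pos: [0.455, -0.1018, 0.2315]
tool_rot: [2.955, 1.067, 0.001]
contact_force: [0.9, 0.1, -1.3]
grip_width: 0.998
```

>>> {"fn": "drive_tool", "kwargs": {"series": [[0,0,-0.11,0,0,0,85],[0,0,-0.11,0,0,0,85],[0,0,-0.11,0,0,0,85],[0,0,-0.1,0,0,0,85],[0,0,0,0,0,0,85],[0,0,0,0,0,0,85]]}}

```text
time_s: 2.57
tcp_pos: [0.4543, -0.1042, 0.2314]
tool_rot: [2.67, 1.656, 0.0]
contact_force: [0.0, 0.2, 0.5]
grip_width: 0.997
```

```bash
cat > look.py <<'E'
from h import *
import sys
tag=sys.argv[1]
C=cal("wrist");s=env.get_state();im,d=env.capture("wrist");cv2.imwrite(f"pics/w{tag}.png",im);np.save(f"w{tag}.npy",d);np.savez(f"c{tag}.npz",K=C[0],R=C[1],t=C[2])
print(s["time_s"],s["tcp_pos"].round(4),s["tool_rot"].round(3))
Rm=R.from_rotvec(s["tool_rot"]).as_matrix();print(Rm.round(3))
for l,z in [("pack_mid",.007),("drawer_floor",.077),("drawer_pull",.116)]:
    for o in env.tip_of("wrist",l)[:2]: print("tip",l,round(o["conf"],2),np.round(o["uv"]),ray(o["uv"],"wrist",z,C).round(4))
for o in env.outline_of("wrist","pack_mid")[:2]:
    p=pts(o["mask"],d,"wrist",C);zt=np.percentile(p[:,2],70);q=p[abs(p[:,2]-zt)<.005]
    r=cv2.minAreaRect((q[:,:2]*1000).astype(np.float32));print(round(o["conf"],2),np.round(o["extent"]),r,"z",p[:,2].max().round(4),np.median(q[:,2]).round(4))
E
python3 look.py 1
```

```text
2.5667 [ 0.4543 -0.1042  0.2314] [2.67  1.656 0.   ]
[[ 0.444  0.896  0.   ]
 [ 0.896 -0.444 -0.   ]
 [ 0.     0.    -1.   ]]
tip pack_mid 0.94 [326. 199.] [ 0.4534 -0.1042  0.007 ]
tip pack_mid 0.73 [401. 423.] [ 0.4154 -0.3636  0.007 ]
tip drawer_pull 0.35 [359. 324.] [ 0.4437 -0.1765  0.116 ]
0.75 [300. 143. 358. 247.] ((457.3626403808594, -102.41307067871094), (99.07307434082031, 46.49479675292969), 63.32267379760742) z 0.0164 0.0133
0.63 [376. 389. 424. 430.] ((420.7918701171875, -352.5171813964844), (59.70109939575195, 36.22100067138672), 83.79354095458984) z 0.3074 0.0101
```

View pics/w1.png

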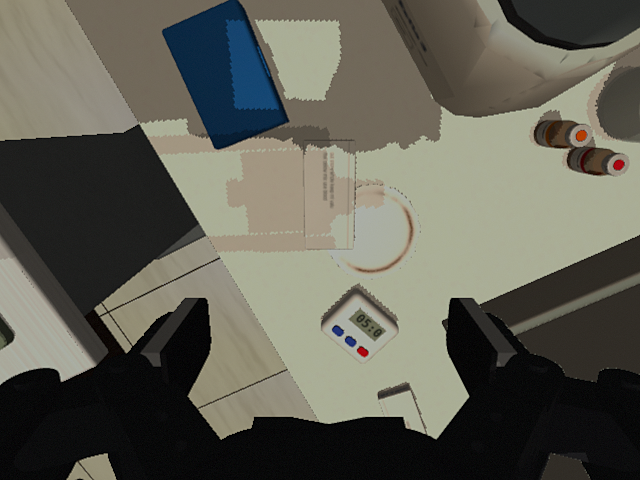

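The wrist view shows the wanted carton at about (330,194). It measures 99x46 mm and is already lined up with the tool. The small pale one at (400,405) is the look-alike. Descending now.

>>> {"fn": "drive_tool", "kwargs": {"series": [[0,0,0,1.5,1,36,85],[0,0,0,0,0,36,85],[0,0,0,0,0,36,85],[0,0,0,0,0,36,85],[0,0,0,0,0,36,85],[0,0,0,0,0,30,85],[0,0,0,0,0,10,85],[0,0,0,0,0,0,85]]}}

```text
time_s: 3.48
tcp_pos: [0.4531, -0.1022, 0.0086]
tool_rot: [-2.663, -1.655, 0.006]
contact_force: [0.1, -0.7, 0.3]
grip_width: 0.996
```

>>> {"fn": "drive_tool", "kwargs": {"series": [[0,0,0,1,3,4,70],[0,0,0,0,0,3.5,65],[0,0,0,0,0,0,60],[0,0,0,0,0,0,60]]}}

```text
time_s: 3.82
tcp_pos: [0.4604, -0.1042, 0.0053]
tool_rot: [2.666, 1.658, 0.003]
contact_force: [-0.2, -0.0, 0.1]
grip_width: 0.704
```

>>> {"fn": "drive_tool", "kwargs": {"series": [[0,0,0,0,0,0,45],[0,0,0,0,0,0,40],[0,0,0,0,0,0,40],[0,0,0,0,0,0,40],[0,0,0,0,0,0,40]]}}

```text
time_s: 4.23
tcp_pos: [0.4601, -0.1041, 0.0054]
tool_rot: [2.666, 1.658, 0.002]
contact_force: [-0.6, 0.2, 6.3]
grip_width: 0.527
```

```bash
python3 - <<'E'
from h import *
s=env.get_state();print(s["tcp_pos"],s["grip_width"],s["contact_force"])
im,d=env.capture("wrist");cv2.imwrite("pics/w2.png",im)
im,d=env.capture("side");cv2.imwrite("pics/s2.png",cv2.resize(im[220:300,230:340],None,fx=5,fy=5))
E
```

```text
[ 0.46013497 -0.10412083  0.00538995] 0.5266417122596657 [-0.64494479  0.22027332  6.33415228]
```

View pics/w2.png

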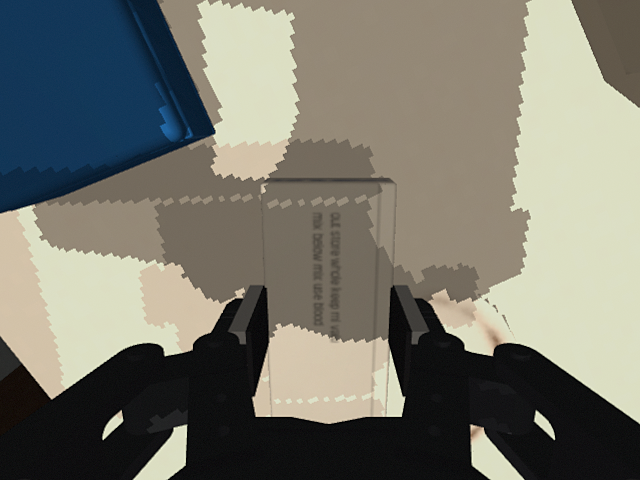

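View pics/s2.png

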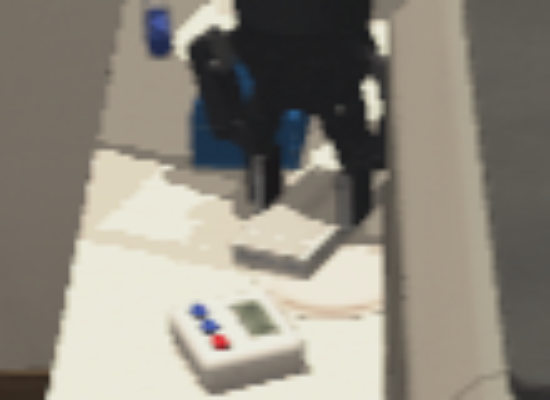

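>>> {"fn": "drive_tool", "kwargs": {"series": [[0,0,0,0,0,-5,40],[0,0,0,0,0,-10,40],[0,0,0,0,0,-15,40],[0,0,0,0,0,-15,40],[0,0,0,0,0,0,40]]}}

```text
time_s: 4.75
tcp_pos: [0.4617, -0.1047, 0.0523]
tool_rot: [2.663, 1.656, 0.006]
contact_force: [0.3, -0.7, -1.4]
grip_width: 0.52
```

```bash
python3 - <<'E'
from h import *
s=env.get_state();print(s["time_s"],s["tcp_pos"],s["grip_width"],s["contact_force"],s["wrist_torque"])
im,d=env.capture("side");cv2.imwrite("pics/s3.png",cv2.resize(im[210:300,230:340],None,fx=5,fy=5))
im,d=env.capture("wrist");cv2.imwrite("pics/w3.png",im)
for o in env.outline_of("wrist","pack_mid")[:1]:
    p=pts(o["mask"],d,"wrist");print(o["conf"],np.percentile(p,[5,50,95],axis=0).round(4)); q=p[p[:,2]>.03]
    A=np.c_[q[:,:2]-q[:,:2].mean(0),np.ones(len(q))];print(np.linalg.lstsq(A,q[:,2],rcond=None)[0].round(3), cv2.minAreaRect((q[:,:2]*1000).astype(np.float32)))
E
```

```text
4.75 [ 0.46167546 -0.10474332  0.05226389] 0.520330810081279 [ 0.30104841 -0.73081087 -1.36189677] [-0.0409073  -0.02358155 -0.01745206]
0.61 [[ 0.4345 -0.1394  0.0556]
 [ 0.4635 -0.095   0.0567]
 [ 0.4914 -0.0592  0.0577]]
[-0.004 -0.006  0.057] ((460.5499572753906, -102.56238555908203), (97.64962005615234, 46.807559967041016), 63.757930755615234)
```

View pics/s3.png

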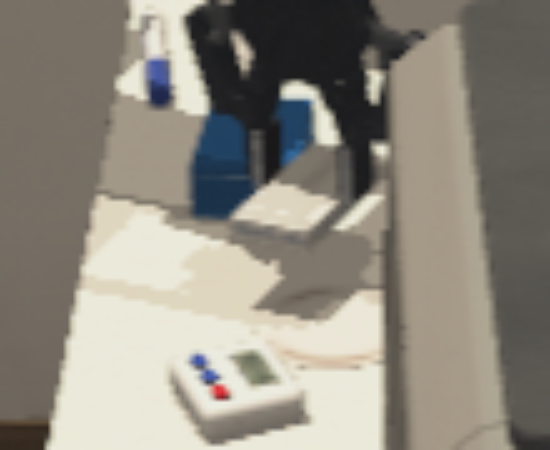

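View pics/w3.png

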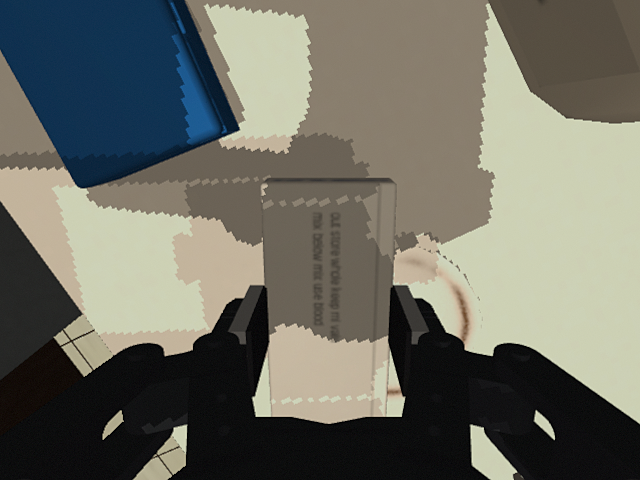

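The carton is held level: 98x47 mm, slope under 1%, centred on the tool. Next I'll lift it and turn it to the drawer's yaw of 0.04 rad.

>>> {"fn": "drive_tool", "kwargs": {"series": [[0,0,0,0,0,-25,40],[0,0,0,0,0,-35,40],[0,0,0,0,0,-35,40],[0,0,0,0,0,-35,40],[0,0,0,0,0,-20,40],[0,0,-0.1,0,0,0,40],[0,0,-0.1,0,0,0,40],[0,0,-0.1,0,0,0,40]]}}

```text
time_s: 5.57
tcp_pos: [0.4586, -0.1035, 0.1983]
tool_rot: [-2.384, -2.045, 0.001]
contact_force: [0.3, -0.5, 0.3]
grip_width: 0.522
```

>>> {"fn": "drive_tool", "kwargs": {"series": [[0,0,-0.1,0,0,0,40],[0,0,-0.1,0,0,0,40],[0,0,0,0,0,0,40]]}}

```text
time_s: 5.82
tcp_pos: [0.4581, -0.1033, 0.1975]
tool_rot: [-2.171, -2.267, 0.001]
contact_force: [-0.4, 0.8, -0.7]
grip_width: 0.517
```

```bash
python3 - <<'E'
from h import *
s=env.get_state();p=s["tcp_pos"];print(s["time_s"],p,s["grip_width"],s["contact_force"])
M=R.from_rotvec(s["tool_rot"]).as_matrix();print(M.round(3));print(M.T@(np.array([.5135,.258,.2])-p)*1000)
C=cal("wrist");im,d=env.capture("wrist");cv2.imwrite("pics/w4.png",im)
q=pts(np.ones(d.shape,bool),d,"wrist",C).reshape(-1,3)
print(d[200:280:20,330], )
K,Rm,t=C
for v in (200,230,260):
  z=d[v,330];print(((np.array([(330-K[0,2])/K[0,0]*z,(v-K[1,2])/K[1,1]*z,z])-t)@Rm).round(4))
E
```

```text
5.8167 [ 0.45813976 -0.10333439  0.19745114] 0.5170437831269705 [-0.44097688  0.76889749 -0.65242919]
[[-0.044  0.999 -0.002]
 [ 0.999  0.044  0.001]
 [ 0.001 -0.002 -1.   ]]
[358.58435833  71.03349398  -2.30148527]
[0.13696896 0.13785955 0.13959564 0.14147756]
[ 0.4584 -0.0596  0.2046]
[ 0.4589 -0.0699  0.2056]
[ 0.4594 -0.0808  0.2059]
```

View pics/w4.png

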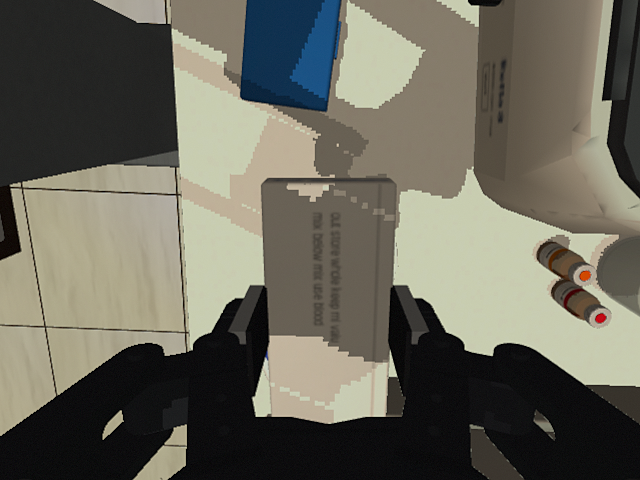

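>>> {"fn": "drive_tool", "kwargs": {"series": [[0,0,0,20,4,0,40],[0,0,0,35,7,0,40],[0,0,0,38,7.5,0,40],[0,0,0,38,7.5,0,40],[0,0,0,38,7.5,0,40],[0,0,0,38,7.5,0,40],[0,0,0,38,7.5,0,40],[0,0,0,38,7.5,0,40]]}}

```text
time_s: 6.53
tcp_pos: [0.5026, 0.1833, 0.198]
tool_rot: [-2.177, -2.264, 0.002]
contact_force: [0.4, -0.0, 0.9]
grip_width: 0.522
```

>>> {"fn": "drive_tool", "kwargs": {"series": [[0,0,0,38,7.5,0,40],[0,0,0,25,5,0,40],[0,0,0,12,2.5,0,40],[0,0,0,0,0,0,40],[0,0,0,0,0,0,40]]}}

```text
time_s: 6.95
tcp_pos: [0.5144, 0.2566, 0.1979]
tool_rot: [-2.174, -2.267, 0.003]
contact_force: [0.4, -0.7, -0.7]
grip_width: 0.524
```

```bash
cat > look2.py <<'E'
from h import *
import sys
tag=sys.argv[1]
s=env.get_state();p=s["tcp_pos"];print(s["time_s"],p,s["grip_width"],s["contact_force"])
M=R.from_rotvec(s["tool_rot"]).as_matrix();print(M.round(3))
W=[]
for n,c in [("wrist",None),("scene",(200,330,110,290)),("side",(140,220,240,430))]:
    im,d=env.capture(n);W.append(im if not c else cv2.resize(im[c[0]:c[1],c[2]:c[3]],None,fx=3.5,fy=3.5,interpolation=2))
    for l,z in [("drawer_floor",.077),("drawer_pull",.116)]:
        for o in env.tip_of(n,l)[:1]: print(n,l,round(o["conf"],2),np.round(o["uv"]),ray(o["uv"],n,z).round(4))
    cv2.imwrite(f"pics/{n}{tag}.png",W[-1]); np.save(f"{n}{tag}.npy",d)
E
python3 look2.py 5
```

```text
6.95 [0.5143811  0.25664119 0.19792818] 0.5238690977346745 [ 0.40429415 -0.65526488 -0.6926829 ]
[[-0.042  0.999 -0.002]
 [ 0.999  0.042 -0.001]
 [-0.001 -0.002 -1.   ]]
scene drawer_floor 0.96 [210. 284.] [0.5398 0.2604 0.077 ]
scene drawer_pull 0.75 [234. 293.] [0.3937 0.2574 0.116 ]
side drawer_floor 0.68 [314. 193.] [0.5329 0.2662 0.077 ]
side drawer_pull 0.95 [273. 185.] [0.3963 0.2425 0.116 ]
```

View pics/wrist5.png

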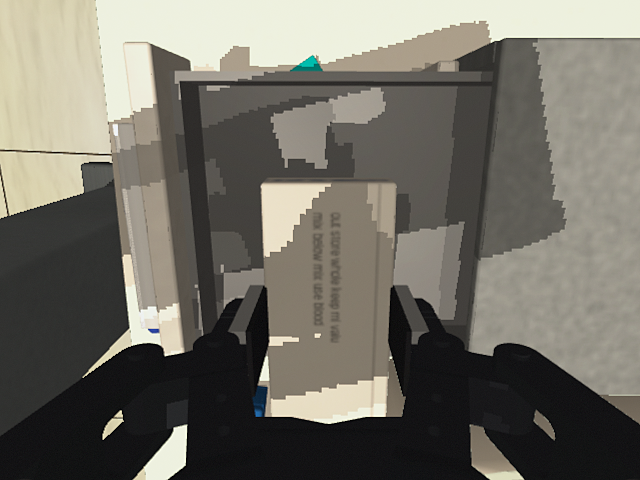

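View pics/scene5.png

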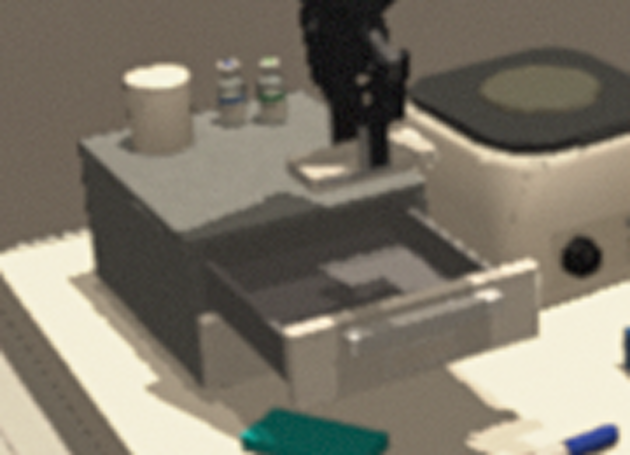

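View pics/side5.png

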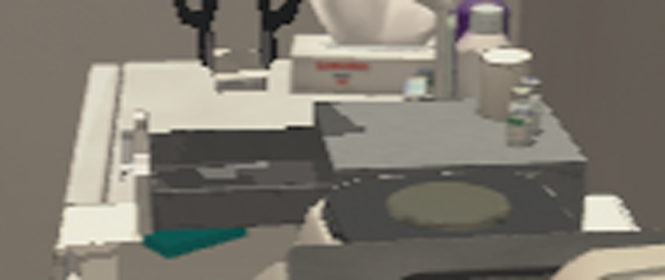

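>>> {"fn": "drive_tool", "kwargs": {"series": [[0,0,0,0,0,20,40],[0,0,0,0,0,25,40],[0,0,0,0,0,25,40],[0,0,0,0,0,20,40],[0,0,0,0,0,12,40],[0,0,0,0,0,4,40],[0,0,0,0,0,0,40],[0,0,0,0,0,0,40]]}}

```text
time_s: 8.07
tcp_pos: [0.5158, 0.2572, 0.0938]
tool_rot: [2.174, 2.267, 0.003]
contact_force: [-0.1, 0.2, 0.6]
grip_width: 0.52
```

>>> {"fn": "drive_tool", "kwargs": {"series": [[0,0,0,0,0,2,40],[0,0,0,0,0,0,40],[0,0,0,0,0,0,40]]}}

```text
time_s: 8.32
tcp_pos: [0.5156, 0.2573, 0.0919]
tool_rot: [2.174, 2.267, 0.003]
contact_force: [-0.4, 0.3, -0.5]
grip_width: 0.526
```

>>> {"fn": "drive_tool", "kwargs": {"series": [[0,0,0,0,0,2,40],[0,0,0,0,0,2,40],[0,0,0,0,0,0,40],[0,0,0,0,0,0,40]]}}

```text
time_s: 8.65
tcp_pos: [0.5146, 0.2569, 0.0865]
tool_rot: [-2.174, -2.267, 0.001]
contact_force: [-0.2, -0.3, 0.7]
grip_width: 0.526
```

>>> {"fn": "drive_tool", "kwargs": {"series": [[0,0,0,0,0,2,40],[0,0,0,0,0,0,40],[0,0,0,0,0,0,40]]}}

```text
time_s: 8.9
tcp_pos: [0.5147, 0.2569, 0.0846]
tool_rot: [-2.174, -2.267, 0.001]
contact_force: [1.2, 0.1, -0.8]
grip_width: 0.522
```

>>> {"fn": "drive_tool", "kwargs": {"series": [[0,0,0,0,0,1,40],[0,0,0,0,0,0,40],[0,0,0,0,0,0,40]]}}

```text
time_s: 9.15
tcp_pos: [0.5148, 0.257, 0.0837]
tool_rot: [-2.174, -2.268, 0.0]
contact_force: [-0.3, -0.4, -0.7]
grip_width: 0.523
```

>>> {"fn": "drive_tool", "kwargs": {"series": [[0,0,0,0,0,1,40],[0,0,0,0,0,0,40],[0,0,0,0,0,0,40]]}}

```text
time_s: 9.4
tcp_pos: [0.5148, 0.257, 0.0827]
tool_rot: [-2.174, -2.268, 0.0]
contact_force: [0.2, 0.5, -0.8]
grip_width: 0.521
```

>>> {"fn": "drive_tool", "kwargs": {"series": [[0,0,0,0,0,1,40],[0,0,0,0,0,0,40],[0,0,0,0,0,0,40]]}}

```text
time_s: 9.65
tcp_pos: [0.5154, 0.2571, 0.0825]
tool_rot: [2.174, 2.267, 0.001]
contact_force: [0.0, -1.5, 4.5]
grip_width: 0.522
```

```bash
python3 look2.py 6; python3 -c "
from h import *
print(env.get_state()['contact_force'])"
```

```text
9.65 [0.51541209 0.25705032 0.08247394] 0.5216122018760028 [ 0.04558541 -1.46467869  4.52905502]
[[-0.042  0.999  0.001]
 [ 0.999  0.042  0.   ]
 [ 0.     0.001 -1.   ]]
wrist drawer_floor 0.57 [392. 281.] [0.5419 0.2669 0.077 ]
scene drawer_floor 0.8 [212. 282.] [0.5495 0.2514 0.077 ]
scene drawer_pull 0.93 [232. 291.] [0.4077 0.2557 0.116 ]
side drawer_floor 0.57 [316. 195.] [0.5388 0.2406 0.077 ]
side drawer_pull 0.86 [274. 184.] [0.3998 0.2463 0.116 ]
[-0.67139862 -1.09383879  5.01633725]
```

View pics/side6.png

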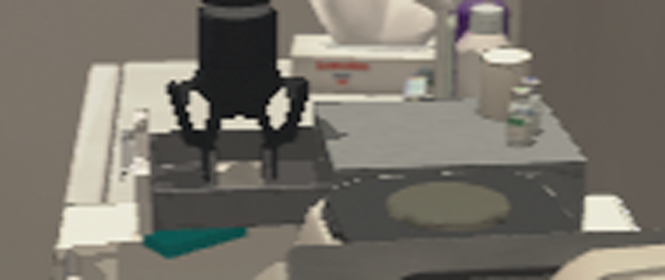

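View pics/wrist6.png

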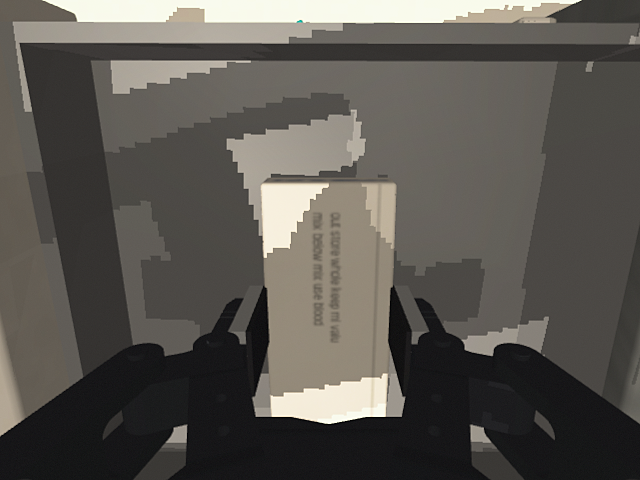

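The carton rests on the drawer floor: contact at TCP z = 0.0825 with about 5 N. Opening gently, then going straight up.

>>> {"fn": "drive_tool", "kwargs": {"series": [[0,0,0,0,0,0,50],[0,0,0,0,0,0,55],[0,0,0,0,0,0,60],[0,0,0,0,0,0,62],[0,0,0,0,0,-5,62],[0,0,0,0,0,-15,62],[0,0,0,0,0,-30,62],[0,0,0,0,0,-35,62]]}}

```text
time_s: 10.77
tcp_pos: [0.5127, 0.2563, 0.1652]
tool_rot: [-2.172, -2.265, 0.009]
contact_force: [0.6, -0.7, 0.1]
grip_width: 0.723
```

>>> {"fn": "drive_tool", "kwargs": {"series": [[0,0,0,0,0,-35,30],[0,0,0,0,0,-20,0],[0,0,0,0,0,0,0]]}}

```text
time_s: 11.02
tcp_pos: [0.5186, 0.2583, 0.229]
tool_rot: [2.17, 2.263, 0.018]
contact_force: [0.4, 0.4, 0.0]
grip_width: 0.306
```

```bash
python3 look2.py 7; python3 - <<'E'
from h import *
C=cal("wrist");im,d=env.capture("wrist")
for o in env.outline_of("wrist","pack_mid")[:1]:
    p=pts(o["mask"],d,"wrist",C);q=p[abs(p[:,2]-.091)<.008]
    A=np.c_[q[:,:2]-q[:,:2].mean(0),np.ones(len(q))];print(o["conf"],np.linalg.lstsq(A,q[:,2],rcond=None)[0].round(3), cv2.minAreaRect((q[:,:2]*1000).astype(np.float32)))
p=pts(np.ones(d.shape,bool),d,"wrist",C)
for nm,lo,hi in [("fronttop",.125,.136),("pull",.108,.125),("walltop",.105,.115),("floor",.074,.080)]:
    q=p[(p[:,2]>lo)&(p[:,2]<hi)&(p[:,0]<.585)&(p[:,0]>.36)&(p[:,1]>.13)&(p[:,1]<.38)]
    if len(q)>20: print(nm,len(q),np.percentile(q,[1,50,99],axis=0).round(3).tolist())
E
```

```text
11.0167 [0.51857465 0.25831354 0.22901459] 0.3061462487454579 [0.36950445 0.44978796 0.04945657]
[[-0.042  0.999  0.012]
 [ 0.999  0.042  0.004]
 [ 0.003  0.012 -1.   ]]
wrist drawer_floor 0.58 [354. 210.] [0.5362 0.2641 0.077 ]
wrist drawer_pull 0.76 [147. 223.] [0.4006 0.2586 0.116 ]
scene drawer_floor 0.72 [209. 283.] [0.548  0.2592 0.077 ]
scene drawer_pull 0.77 [233. 294.] [0.3887 0.2622 0.116 ]
side drawer_floor 0.58 [315. 194.] [0.5387 0.2571 0.077 ]
side drawer_pull 0.87 [274. 183.] [0.4018 0.2624 0.116 ]
0.84 [0. 0. 0.] ((0.0, 0.0), (0.0, 0.0), 0.0)
fronttop 7759 [[0.415, 0.177, 0.125], [0.424, 0.281, 0.13], [0.433, 0.357, 0.132]]
pull 11184 [[0.402, 0.176, 0.108], [0.431, 0.285, 0.111], [0.581, 0.354, 0.124]]
walltop 7086 [[0.427, 0.175, 0.105], [0.438, 0.312, 0.109], [0.582, 0.354, 0.115]]
floor 35873 [[0.435, 0.183, 0.075], [0.493, 0.285, 0.076], [0.584, 0.346, 0.078]]<stdin>:5: RuntimeWarning: Mean of empty slice.
  ret = um.true_divide(
```

View pics/wrist7.png

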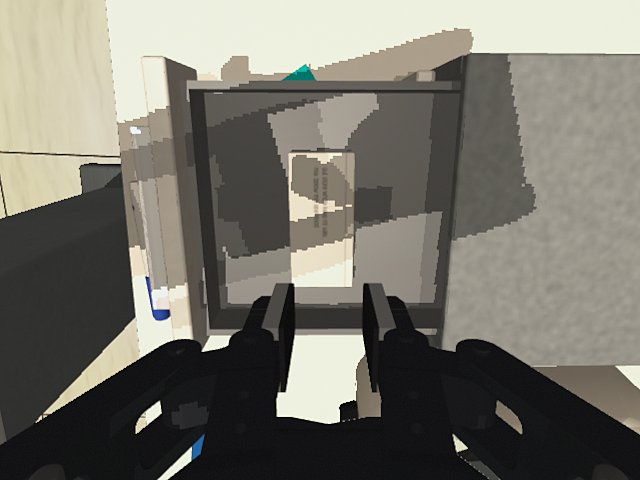

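The carton lies flat inside the drawer (cols 290-354, rows 152-287), clear of the walls. The pull's face is at x of about 0.401. Moving in front of it with the fingers shut.

>>> {"fn": "drive_tool", "kwargs": {"series": [[0,0,0,1,-20,0,0],[0,0,0,1,-35,0,0],[0,0,0,1,-35,0,0],[0,0,0,1,-35,0,0],[0,0,0,0,-25,0,0],[0,0,0,0,-13,0,0],[0,0,0,0,0,0,0]]}}

```text
time_s: 12.15
tcp_pos: [0.349, 0.254, 0.2214]
tool_rot: [-2.172, -2.269, 0.002]
contact_force: [0.2, 0.7, -0.3]
grip_width: 0.003
```

>>> {"fn": "drive_tool", "kwargs": {"series": [[0,0,0,0,0,20,0],[0,0,0,0,0,35,0],[0,0,0,0,0,35,0],[0,0,0,0,0,25,0],[0,0,0,0,0,10,0],[0,0,0,0,0,0,0]]}}

```text
time_s: 12.65
tcp_pos: [0.3504, 0.2531, 0.0942]
tool_rot: [-2.173, -2.266, 0.009]
contact_force: [-0.3, -0.4, 0.3]
grip_width: -0.0
```

```bash
python3 look2.py 8
```

```text
12.65 [0.35037414 0.25308959 0.09423087] -0.0002716648219360365 [-0.27555896 -0.42428222  0.34703903]
[[-0.042  0.999 -0.005]
 [ 0.999  0.041 -0.003]
 [-0.002 -0.006 -1.   ]]
wrist drawer_pull 0.91 [480. 324.] [0.4074 0.2595 0.116 ]
scene drawer_floor 0.59 [210. 283.] [0.5464 0.2576 0.077 ]
scene drawer_pull 0.87 [231. 291.] [0.4078 0.2589 0.116 ]
side drawer_floor 0.83 [317. 195.] [0.543  0.2433 0.077 ]
side drawer_pull 0.93 [274. 186.] [0.4019 0.2283 0.116 ]
```

View pics/side8.png

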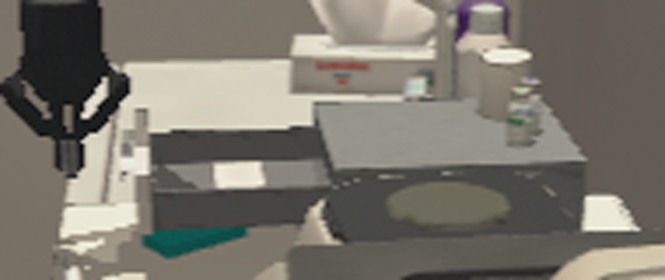

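View pics/wrist8.png

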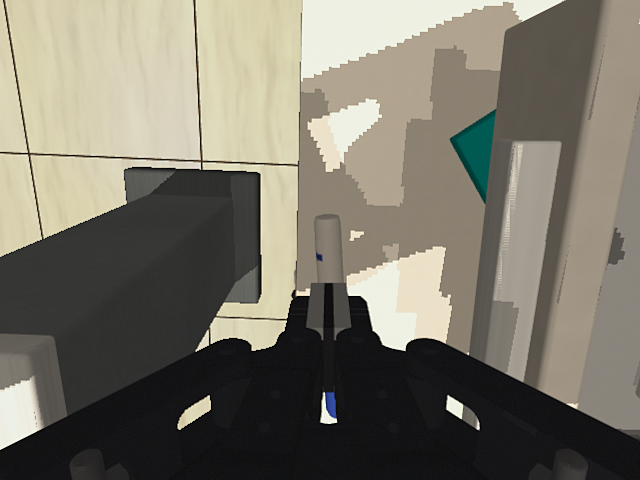

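>>> {"fn": "drive_tool", "kwargs": {"series": [[0,0,0,0,5,-10,0],[0,0,0,0,10,0,0],[0,0,0,0,8,0,0],[0,0,0,0,5,0,0],[0,0,0,0,5,0,0],[0,0,0,0,5,0,0],[0,0,0,0,5,0,0],[0,0,0,0,5,0,0]]}}

```text
time_s: 13.77
tcp_pos: [0.3997, 0.256, 0.1064]
tool_rot: [-2.174, -2.267, 0.002]
contact_force: [-0.7, -0.4, 1.4]
grip_width: -0.001
```

>>> {"fn": "drive_tool", "kwargs": {"series": [[0,0,0,0,5,0,0],[0,0,0,0,5,0,0],[0,0,0,0,5,0,0]]}}

```text
time_s: 14.02
tcp_pos: [0.4148, 0.2566, 0.1064]
tool_rot: [-2.174, -2.267, 0.002]
contact_force: [-1.2, 0.4, -0.9]
grip_width: 0.002
```

```bash
python3 look2.py 9
```

```text
14.0167 [0.41480661 0.25657561 0.10639707] 0.0016452951781317918 [-1.23300409  0.35827106 -0.92366602]
[[-0.042  0.999 -0.001]
 [ 0.999  0.042 -0.001]
 [-0.    -0.001 -1.   ]]
wrist drawer_pull 0.7 [366. 311.] [0.431  0.2608 0.116 ]
scene drawer_floor 0.86 [204. 279.] [0.5767 0.2612 0.077 ]
scene drawer_pull 0.88 [230. 290.] [0.4149 0.2581 0.116 ]
side drawer_floor 0.97 [323. 194.] [0.5652 0.2498 0.077 ]
side drawer_pull 0.76 [282. 187.] [0.4286 0.2229 0.116 ]
```

View pics/side9.png

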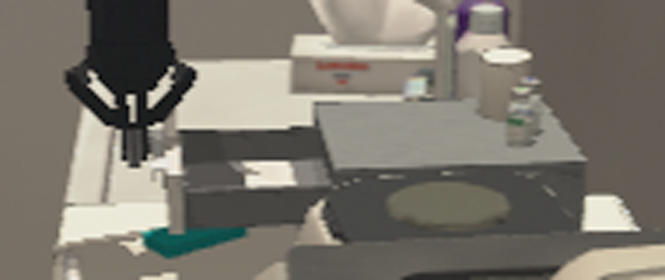

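View pics/wrist9.png

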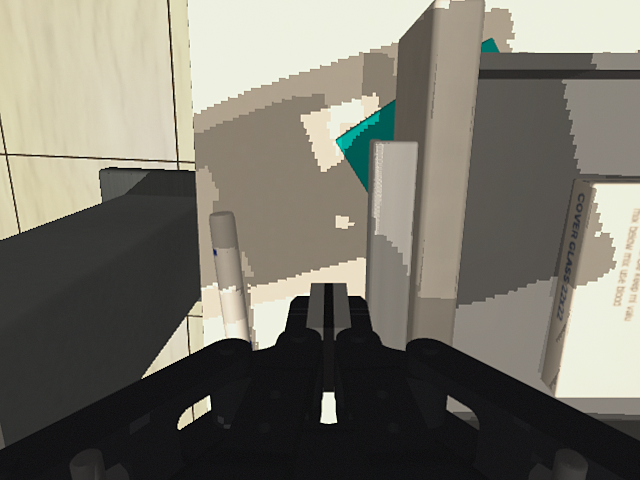

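The pull moves with the fingers: its face is now at x of about 0.43, and the contact force is about 1 N. Continuing the push.

>>> {"fn": "drive_tool", "kwargs": {"series": [[0,0,0,0,7,0,0],[0,0,0,0,10,0,0],[0,0,0,0,12,0,0],[0,0,0,0,12,0,0],[0,0,0,0,12,0,0],[0,0,0,0,12,0,0],[0,0,0,0,10,0,0],[0,0,0,0,8,0,0]]}}

```text
time_s: 15.13
tcp_pos: [0.4989, 0.2601, 0.1064]
tool_rot: [-2.175, -2.267, 0.001]
contact_force: [-1.8, -0.6, -1.2]
grip_width: -0.003
```

>>> {"fn": "drive_tool", "kwargs": {"series": [[0,0,0,0,8,0,0],[0,0,0,0,8,0,0],[0,0,0,0,8,0,0],[0,0,0,0,6,0,0],[0,0,0,0,4,0,0]]}}

```text
time_s: 15.55
tcp_pos: [0.5325, 0.2616, 0.1067]
tool_rot: [2.174, 2.267, 0.0]
contact_force: [-0.3, -1.4, -0.3]
grip_width: -0.0
```

>>> {"fn": "drive_tool", "kwargs": {"series": [[0,0,0,0,3,0,0],[0,0,0,0,3,0,0],[0,0,0,0,3,0,0]]}}

```text
time_s: 15.8
tcp_pos: [0.5407, 0.262, 0.1068]
tool_rot: [-2.174, -2.268, 0.001]
contact_force: [-1.7, -2.0, -0.6]
grip_width: 0.0
```

>>> {"fn": "drive_tool", "kwargs": {"series": [[0,0,0,0,3,0,0],[0,0,0,0,2,0,0],[0,0,0,0,2,0,0]]}}

```text
time_s: 16.05
tcp_pos: [0.5478, 0.2624, 0.1069]
tool_rot: [2.174, 2.268, 0.0]
contact_force: [-2.0, -1.2, -0.0]
grip_width: 0.002
```

>>> {"fn": "drive_tool", "kwargs": {"series": [[0,0,0,0,2,0,0],[0,0,0,0,2,0,0],[0,0,0,0,0,0,0]]}}

```text
time_s: 16.3
tcp_pos: [0.5524, 0.2627, 0.107]
tool_rot: [2.174, 2.267, 0.002]
contact_force: [-0.1, -1.3, -0.0]
grip_width: 0.002
```

>>> {"fn": "drive_tool", "kwargs": {"series": [[0,0,0,0,2,0,0],[0,0,0,0,1,0,0],[0,0,0,0,0,0,0]]}}

```text
time_s: 16.55
tcp_pos: [0.5549, 0.2629, 0.107]
tool_rot: [-2.174, -2.268, -0.001]
contact_force: [-1.0, 0.1, 0.6]
grip_width: 0.002
```

```bash
python3 look2.py 10
```

```text
16.55 [0.55488985 0.262873   0.10700537] 0.0022473035158419607 [-0.97895519  0.06673415  0.6122469 ]
[[-0.042  0.999  0.   ]
 [ 0.999  0.042  0.   ]
 [ 0.     0.    -1.   ]]
wrist drawer_pull 0.55 [363. 310.] [0.5689 0.2669 0.116 ]
scene drawer_floor 0.55 [202. 266.] [0.6572 0.2335 0.077 ]
scene drawer_pull 0.64 [205. 268.] [0.5641 0.2608 0.116 ]
side drawer_pull 0.7 [327. 184.] [0.5765 0.2447 0.116 ]
```

View pics/wrist10.png

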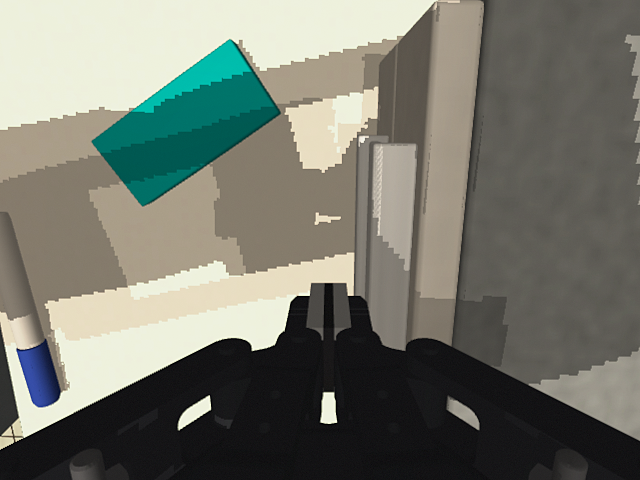

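View pics/scene10.png

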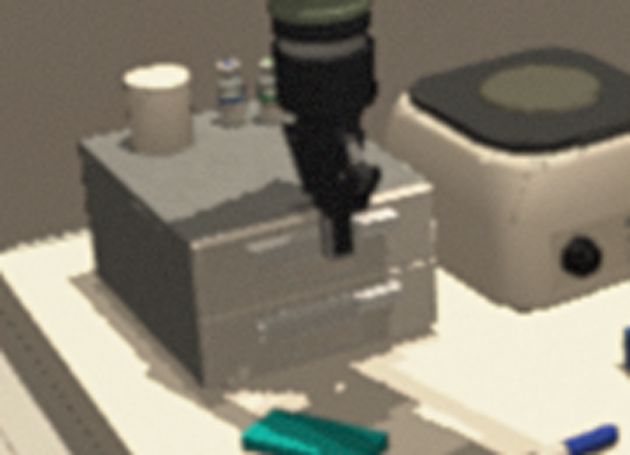

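Almost shut. I'll push in small steps until the stop shows up in the force.

>>> {"fn": "drive_tool", "kwargs": {"series": [[0,0,0,0,1.5,0,0],[0,0,0,0,0,0,0]]}}

```text
time_s: 17.17
tcp_pos: [0.5549, 0.2628, 0.1069]
tool_rot: [-2.173, -2.266, 0.004]
contact_force: [-4.9, 0.2, 3.8]
grip_width: -0.002
```

>>> {"fn": "drive_tool", "kwargs": {"series": [[0,0,0,0,1.5,0,0],[0,0,0,0,0,0,0]]}}

```text
time_s: 17.33
tcp_pos: [0.555, 0.2628, 0.1068]
tool_rot: [-2.171, -2.265, 0.008]
contact_force: [-9.2, -0.5, 7.0]
grip_width: -0.002
```

>>> {"fn": "drive_tool", "kwargs": {"series": [[0,0,0,0,1.5,0,0],[0,0,0,0,0,0,0]]}}

```text
time_s: 17.5
tcp_pos: [0.555, 0.2628, 0.1068]
tool_rot: [-2.17, -2.264, 0.012]
contact_force: [-12.4, -0.8, 10.3]
grip_width: -0.005
```

The drawer is against its stop: x holds at 0.555 while the force climbs to 12 N. Backing away.

>>> {"fn": "drive_tool", "kwargs": {"series": [[0,0,0,0,-4,0,0],[0,0,0,0,-10,0,0],[0,0,0,0,-25,0,0],[0,0,0,0,-35,0,0],[0,0,0,0,-30,0,0],[0,0,0,0,-20,0,0]]}}

```text
time_s: 18.0
tcp_pos: [0.4321, 0.2571, 0.106]
tool_rot: [-2.173, -2.267, 0.003]
contact_force: [-0.7, 1.3, 0.3]
grip_width: 0.002
```

>>> {"fn": "drive_tool", "kwargs": {"series": [[0,0,0,0,-10,-30,0],[0,0,0,0,0,-35,0],[0,0,0,0,0,-30,0],[0,0,0,0,0,0,0],[0,0,0,0,0,0,0]]}}

```text
time_s: 18.42
tcp_pos: [0.427, 0.2579, 0.2045]
tool_rot: [2.172, 2.265, 0.01]
contact_force: [-1.0, -0.4, -0.2]
grip_width: -0.004
```

```bash
python3 look2.py 11; python3 - <<'E'
from h import *
C=cal("wrist");im,d=env.capture("wrist");p=pts(np.ones(d.shape,bool),d,"wrist",C)
for nm,lo,hi in [("pull+front top",.108,.136)]:
    for y0 in np.arange(.18,.35,.03):
        q=p[(p[:,2]>lo)&(p[:,2]<hi)&(p[:,0]>.45)&(abs(p[:,1]-y0)<.01)]
        if len(q)>5: print(round(y0,2),np.percentile(q[:,0],[0.5,2]).round(4))
for n in ["side"]:
    im,d=env.capture(n);cv2.imwrite("pics/side12.png",im)
    p=pts(np.ones(d.shape,bool),d,n)
    for nm,b in dict(timer=(.38,.5,-.3,-.2,.012,.03),slide=(.36,.52,-.05,.1,.026,.045)).items():
        q=p[(p[:,0]>b[0])&(p[:,0]<b[1])&(p[:,1]>b[2])&(p[:,1]<b[3])&(p[:,2]>b[4])&(p[:,2]<b[5])];print(nm,cv2.minAreaRect((q[:,:2]*1000).astype(np.float32)))
E
```

```text
18.4167 [0.42698961 0.25791838 0.20446735] -0.003980566021211147 [-1.00820661 -0.35085281 -0.20391671]
[[-0.042  0.999  0.007]
 [ 0.999  0.042  0.002]
 [ 0.002  0.007 -1.   ]]
wrist drawer_pull 0.71 [563. 236.] [0.5626 0.2669 0.116 ]
scene drawer_pull 0.73 [204. 270.] [0.5533 0.269  0.116 ]
side drawer_pull 0.69 [323. 183.] [0.5635 0.2525 0.116 ]
0.18 [0.5865 0.5868]
0.21 [0.5716 0.5719]
0.24 [0.5702 0.5706]
0.27 [0.5691 0.5694]
0.3 [0.5678 0.5681]
0.33 [0.5671 0.5674]
timer ((421.55810546875, -239.7838592529297), (54.64302444458008, 63.09455871582031), 20.77617835998535)
slide ((424.10064697265625, 19.46062469482422), (106.50941467285156, 65.90582275390625), 82.55775451660156)
```

View pics/wrist11.png

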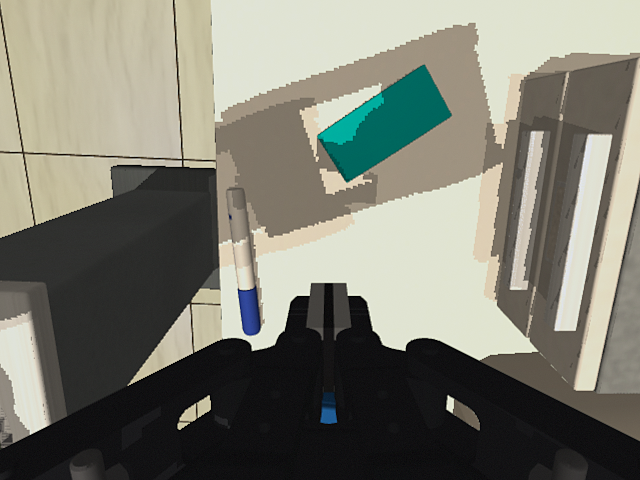

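View pics/scene11.png

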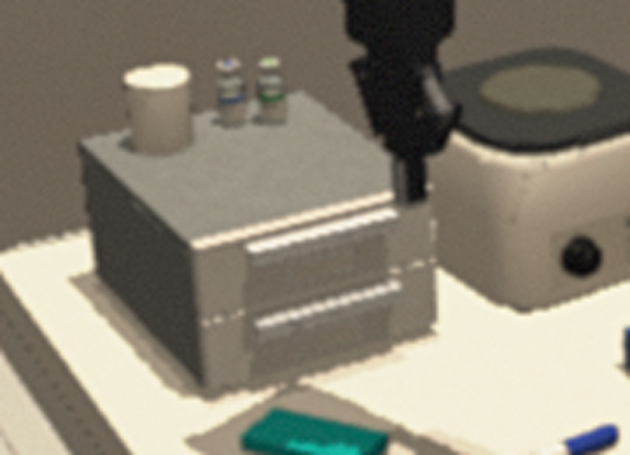

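View pics/side11.png

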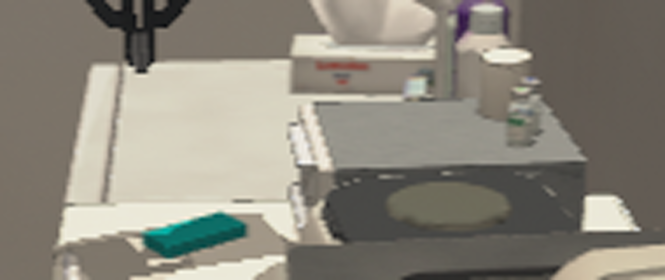

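The drawer is flush with the lower front. The pull's face is at x = 0.570, and the slide box and timer haven't moved. The robot is clear, so I'm handing in.

```bash
python3 -c "
from h import *
print(env.job_done())"
```

```text
the job is handed in; nothing more can be done
None
```

I put the carton of cover glasses flat on the floor of the upper drawer, slid the drawer fully shut, and handed the job in after about 18.5 s of the 56 s allowed. The hand-in reports no verdict.

- **Right carton:** I took the larger pale one, measured at 99 x 46 mm. I left the smaller pale one and the purple and turquoise ones alone.
- **Setting down:** I lowered it until the floor pushed back with about 5 N and only then opened the fingers. The wrist picture showed it flat in the drawer and clear of the walls. My numeric check of how level it was gave no result, because no depth points fell in its height band, so this rests on the picture.
- **Drawer:** I pushed the pull until it held at its stop while the push rose to about 12 N, then backed off. The pictures then show the upper front flush with the lower one. Its pull travelled about 168 mm, in line with my estimate of how far it was open.
- **Bystanders:** The slide box and timer measure within about 1 mm of where they started.
- **Robot:** It was clear of everything at hand-in, with the fingers shut.

The networks' readings of the pull and drawer floor scattered by 1–3 cm, so I relied on depth and force there.

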